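# Close the dust cover on the sample pot

### The job

Take the white cover with the orange knob out of the rack, where it stands on edge, and lay it down flat on the bench, knob up, letting go of it. Then take it up again and set it on the open steel pot - lowered, not dropped - so that it sits level and fully down on the rim. Leave the pot standing where it is and do not disturb the blue cover or the other things on the bench.

Things in the scene. Friction and masses are not known exactly. Their poses are not given: they have to be found in the camera images.
- white_cover: White round cover with an orange knob, rigid, 120 g: locating plug 76 mm across (z 0-6 mm), disc 104 mm across (z 6-12), plain round knob 24 mm across (z 12-36). Origin: centre of the plug's lower face; z points out through the knob. Starts on edge in one of the rack's slots, z level along the rack's +x, origin 60 mm above the bench.
- blue_cover: Blue round cover with a black knob, rigid, 120 g: locating plug 76 mm across (z 0-6 mm), disc 104 mm across (z 6-12), plain round knob 24 mm across (z 12-36). Origin: centre of the plug's lower face; z points out through the knob. Starts on edge in one of the rack's slots, z level along the rack's +x, origin 60 mm above the bench. Bystander: stays in the rack.
- pot: Open steel pot, 91 mm across outside, 62 mm high, wall 5 mm (mouth 81 mm across), a few small camera modules on its floor; stands loose on the bench, 600 g. Origin: centre of its underside; z up. With the white cover fully down, its plug is in the mouth, its disc on the rim, and its origin 56 mm above the pot's origin.
- rack: Fixed black and grey rack, 76 (x) by 250 (y) mm, base 8 mm thick. Two slots at y = +65 and -65 mm: pairs of upright channels 82 mm apart, 8 mm wide (x -4 to +4), tops 62 mm above the bench, hold each disc's side edges. A standing disc lies in plane x = 0, knob to +x, and reaches 112 mm above the bench. Origin: centre of underside; z up.
- bottle: Small closed brown glass bottle, 44 mm across, 90 mm tall, loose bystander. Origin: centre of its underside.
- screwdriver: Screwdriver, about 160 mm long, lying on the bench, loose bystander. Its x axis runs along the shaft towards the tip.
- tray: Grey divided parts tray with small black and yellow parts, 120 (x) by 160 (y) by 25 mm, loose bystander. Origin: centre of its underside.

How it is judged:
By the outcome, as a careful person would: the job done as asked, in the order asked, and still so for the second after the job is handed in, with the robot touching nothing.
It also fails if it takes over 53 s, if anything falls off the work surface, if the arm or the gripper's body presses on something with over 40 N, if the wrist force passes 120 N, or if a joint passes its speed limit or range.

### The arm

A 6-joint arm with a two-finger parallel gripper is mounted at the origin on the work surface. World frame = base frame: x ahead of the robot, y to its left, z up, the work surface at z = 0. Lengths are in m, angles in rad, forces in N, time in s.
With the tool pointing down it reaches from about 0.375 to 0.925 m from the base axis. Payload 5.7 kg.
Tool frame: the origin (TCP) lies midway between the tips of the shut fingers; the grasp point (between the pads) lies 19 mm behind it; z points along the fingers, y is the line along which they close (so a half turn about z gives the same grasp; the last joint's range is limited). The gripper opens to 85 mm and grips with 20 to 120 N. Pads are 22 mm wide; open, the fingers measure 114 mm over their backs; the gripper's body (76 mm by 85 mm) begins 54 mm behind the grasp point. The pads swing forward as they close: fully open they stand 13 mm farther back than shut.
Start: joints at [-1.288, 0.359, 1.51, -0, 1.272, -0.115], TCP at [0.232, -0.553, 0.231] pointing down, gripper open.
Joint ranges: [-2.97, 2.97], [-1.01, 2.36], [0.21, 2.38], [-0.96, 4.11], [0.2, 2.71], [-2.98, 2.98]. Speed limits (rad/s): [2.39, 2.39, 3.14, 3.14, 3.14, 3.14].

### API

Orientations are given as a unit quaternion [x, y, z, w].
In Python, from plant import r gives the robot as it stands. The module is installed in compiled form; this text tells all that it offers.
- The arm moves only by the shell command python3 -m crank 'ROWS' [FORCE]. ROWS is a JSON object of lists of equal length, an entry for each row: "offset": the shift along the tool's x, y, z as a fraction of full scale, a list of three; "roll": the turn about the tool's z as a fraction of full scale; "claw": the opening, from 0 (shut) to 1 (fully open). A call has 1 to 12 rows; each row is the pose to reach, as a shift and turn from the pose commanded when the call began, along the tool's axes at that moment, turning the shorter way round; what a row does not reach only later rows make up. Full scale, the value 1, is 0.1 m for a shift and pi rad for a turn. A row lasts 1/10 s, in which the tool goes at most 50 mm and 8.59 degrees, less where a joint would pass 70% of its speed; a pose out of reach is approached as far as the arm can. A call with a number of a shift or a turn outside -1 to 1 is refused whole. A call with a gripper value outside its range is refused whole. The fingers move at their own pace and stop on an object; FORCE is the grip in N (left out, the last holds). Time passes only in rows, so rows that repeat a pose let the fingers close. It gives the time, the measured TCP pose, the force, the opening and the grip force at its end, in the units of the state.
- r.sense(): the state, without advancing time (a new reading comes with each control period).
- r.camera(name): name is "scene" or "top" or "wrist"; returns (picture, depth): 420x560x3 uint8, red, green, blue; 420x560 float32, m along the optical axis (not along the pixel's ray), 0 where there is no reading.
- r.camera_params(name): a dict with "K" (3x3 intrinsics, pixels), "k1" (the pictures are not rectified: a ray, as slopes to the right and down, at radius r is drawn at 1 + k1 r^2 times it, then the intrinsics apply), "xyz" and "attitude" of the camera in the world. Camera axes: x right, y down, z forward; pixel columns grow to the right and rows downward; lengths in m; the calibration is good to about 2 mm. A picture is of the moment at which its call begins: read the wrist's pose just before it. camera_params takes no time and is no camera call; for the wrist camera it gives the pose at the moment of the call.
- r.hand_in(): hands the job in; it is judged then, once.
The state is a dict: "clock": time; "joints": joint angles; "qvel": joint speeds; "tau": joint torques, N m; "ee_pos": TCP position; "orientation": TCP orientation; "contact_force": force on the tool from outside, world axes, zero at the start; "torque": the same for the moment, N m; "width": finger opening in m; "gripper_force": force on a finger pad.
Only numpy, scipy, OpenCV 4.12 (cv2) and the standard library are available. Lean on these libraries where they do the work, as an engineer would, in place of code of your own. Each camera call takes 0.05 s, during which the arm holds its last target. There are 200 camera calls.

## Working session

There is one attempt and no reset: what is moved stays moved. The work goes in short steps, Python scripts to look and compute and a shell command to move; the robot and the scene stay as the last step left them, time stands still between calls to the robot, and variables do not carry over. Pictures are saved under pics/ and viewed, at most 10 in all, crops included, and the job is handed in when it is done.

```bash
mkdir -p pics; cat > h.py <<'E'
import numpy as np, cv2
from scipy.spatial.transform import Rotation as R
from plant import r
def cam(n):
    p=r.camera_params(n); im,d=r.camera(n); return im,d,p
def rot(p):
    a=np.array(p["attitude"]); return a if a.shape==(3,3) else R.from_quat(a).as_matrix()
def rays(p,uv):
    K=np.array(p["K"]); uv=np.atleast_2d(uv).astype(float)
    x=(uv[:,0]-K[0,2])/K[0,0]; y=(uv[:,1]-K[1,2])/K[1,1]
    k=p["k1"]; xu,yu=x.copy(),y.copy()
    for _ in range(20):
        s=1+k*(xu**2+yu**2); xu,yu=x/s,y/s
    return np.c_[xu,yu,np.ones(len(xu))]
def onplane(p,uv,z):
    d=rays(p,uv)@rot(p).T; o=np.array(p["xyz"]); return o+d*((z-o[2])/d[:,2])[:,None]
def cloud(p,d):
    v,u=np.indices(d.shape); c=rays(p,np.c_[u.ravel(),v.ravel()])*d.reshape(-1,1)
    return (c@rot(p).T+np.array(p["xyz"])).reshape(*d.shape,3)
def save(n,im): cv2.imwrite(f"pics/{n}.png",cv2.cvtColor(im,cv2.COLOR_RGB2BGR))
E
python3 - <<'E'
from h import *
print(r.sense())
ims=[]
for n in("top","scene"):
    im,d,p=cam(n);print(n,p);save(n,im);np.savez(n,im=im,d=d,X=cloud(p,d))
E
```

```text
{'clock': 0.0, 'joints': array([-1.28809871e+00,  3.59518110e-01,  1.51141949e+00, -8.59397937e-06,
        1.27248078e+00, -1.15122577e-01]), 'qvel': array([0.00247842, 0.00184885, 0.00074287, 0.00178654, 0.00225305,
       0.00062681]), 'tau': array([-4.02005517e-04, -5.27621341e+01, -2.78622866e+01, -3.01588298e-04,
        1.31505643e-02, -9.74868527e-06]), 'ee_pos': array([ 0.23223673, -0.55251134,  0.23045069]), 'orientation': array([ 9.80281868e-01,  1.97602193e-01, -8.04890535e-05, -9.09321048e-04]), 'contact_force': array([-0.07564112,  0.14689945,  0.38944364]), 'torque': array([ 0.04259719, -0.00751964, -0.02931675]), 'gripper_force': 0.0, 'width': 0.08544772767611353}
top {'K': array([[399.38889642,   0.        , 277.40937424],
       [  0.        , 399.38889642, 212.14145089],
       [  0.        ,   0.        ,   1.        ]]), 'k1': -0.007561267864619438, 'xyz': array([ 0.47127232, -0.00606334,  0.99456757]), 'attitude': array([-0.7046307 ,  0.70801764, -0.03842306,  0.02702355])}
scene {'K': array([[468.41298786,   0.        , 284.62071839],
       [  0.        , 468.41298786, 217.73331634],
       [  0.        ,   0.        ,   1.        ]]), 'k1': 0.013217897468395202, 'xyz': array([1.27627621, 0.48832176, 0.70935603]), 'attitude': array([ 0.40748648,  0.79841845, -0.39088574, -0.20902415])}
```

View pics/top.png

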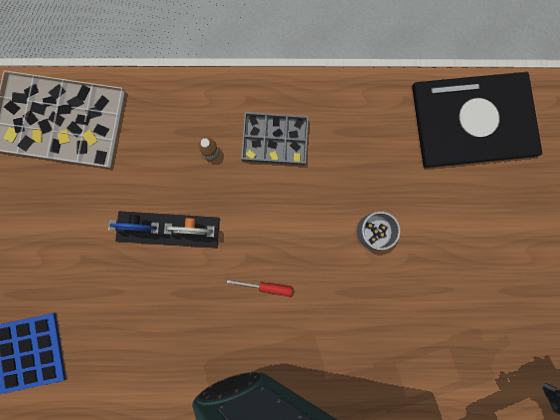

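View pics/scene.png

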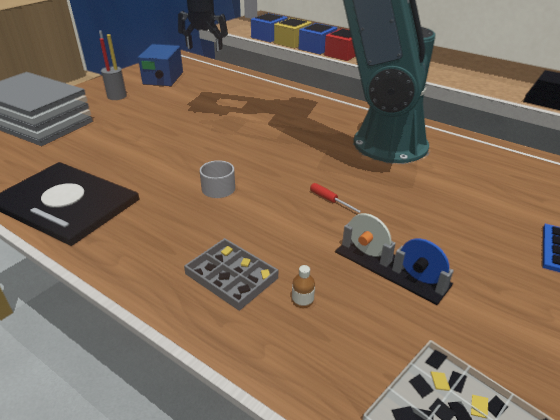

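The top view shows the rack at about (167,229), the white cover's orange knob at (190,222) pointing to world +x, and the pot at (379,232). The scene view shows both knobs facing +x, with the white cover at (370,235), the blue one at (425,262) and the pot at (218,180). Next I'll measure these.

```bash
python3 - <<'E'
from h import *
S={n:np.load(n+".npz") for n in("top","scene")}
P={n:r.camera_params(n) for n in S}
for n,(b,bp) in {"top":((100,195,240,265),(345,200,415,265)),"scene":((325,200,470,310),(190,150,245,205))}.items():
    im=S[n]["im"];X=S[n]["X"];hsv=cv2.cvtColor(im,cv2.COLOR_RGB2HSV)
    h,s,v=[hsv[...,i].astype(int) for i in range(3)]
    box=np.zeros(h.shape,bool);box[b[1]:b[3],b[0]:b[2]]=1
    for nm,m in {"orange":(h>=5)&(h<=14)&(s>185)&(v>140),"white":(s<60)&(v>165),"blue":(h>100)&(h<125)&(s>120)&(v>60),"rackdark":(v<60)}.items():
        k=m&box&(S[n]["d"]>0); q=X[k]; 
        if nm!="rackdark": q=q[q[:,2]>.03]
        if len(q)<5: print(n,nm,len(q));continue
        print(n,nm,len(q),"med",np.median(q,0).round(4),"p2",np.percentile(q,2,0).round(4),"p98",np.percentile(q,98,0).round(4))
        if nm in("white","blue") and n=="scene":
            q=q[np.abs(q[:,0]-np.median(q[:,0]))<.006]
            c=q.mean(0);nv=np.linalg.svd(q-c)[2][2];print("  plane n",nv.round(3),"c",c.round(4))
        if nm=="rackdark":
            q=q[(q[:,2]<.014)&(q[:,2]>.003)]
            print("  rack rect",len(q),cv2.minAreaRect(q[:,:2].astype(np.float32)*1000))
    q=X[bp[1]:bp[3],bp[0]:bp[2]].reshape(-1,3);q=q[(q[:,2]>.056)&(q[:,2]<.07)]
    (c,rad)=cv2.minEnclosingCircle(q[:,:2].astype(np.float32)*1000);print(n,"pot",len(q),c,rad,q[:,2].mean(), "mean",q.mean(0).round(4))
E
```

```text
top orange 1
top white 85 med [0.5171 0.1855 0.1065] p2 [0.5089 0.1292 0.0602] p98 [0.5223 0.2959 0.1134]
top blue 224 med [0.5229 0.3067 0.0957] p2 [0.5163 0.2667 0.0611] p98 [0.5338 0.3553 0.1127]
top rackdark 2241 med [0.515  0.2557 0.008 ] p2 [0.4826 0.127  0.0042] p98 [0.5619 0.3676 0.0695]
  rack rect 1991 ((521.729248046875, 249.24319458007812), (249.92703247070312, 74.91397094726562), 86.10518646240234)
top pot 267 (513.4634399414062, -263.795654296875) 45.68833541870117 0.06079888272110333 mean [ 0.5138 -0.2641  0.0608]
scene orange 0
scene white 80 med [0.5189 0.2022 0.1076] p2 [0.5137 0.1627 0.0823] p98 [0.5239 0.2321 0.113 ]
  plane n [ 0.988 -0.105 -0.115] c [0.519  0.2011 0.1041]
scene blue 1128 med [0.5299 0.3214 0.0762] p2 [0.5254 0.2731 0.0322] p98 [0.5342 0.3625 0.1109]
  plane n [ 0.998 -0.063  0.005] c [0.5298 0.3181 0.0745]
scene rackdark 1749 med [0.5464 0.2786 0.0083] p2 [0.5111 0.1364 0.0026] p98 [0.5666 0.3725 0.0708]
  rack rect 1525 ((526.6875, 251.79183959960938), (247.5126953125, 76.74635314941406), 87.14214324951172)
scene pot 218 (516.1129150390625, -262.18304443359375) 47.66326904296875 0.060276090629727816 mean [ 0.5175 -0.2597  0.0603]
```

```bash
python3 -m crank '{"offset":[[1,-1,0],[1,-1,0],[1,-1,0]],"roll":[0,0,0],"claw":[0.55,0.55,0.55]}' 20; python3 -m crank '{"offset":[[1,-1,0],[1,-1,0],[1,-1,0]],"roll":[0,0,0],"claw":[0.55,0.55,0.55]}'
```

```text
clock: 0.4
ee_pos: [0.286, -0.4196, 0.2306]
orientation: [0.98, 0.197, -0.0, -0.001]
contact_force: [-0.6, 0.2, 0.6]
width: 0.0475
gripper_force: 0.0
clock: 0.7
ee_pos: [0.3394, -0.2885, 0.231]
orientation: [0.98, 0.198, -0.0, -0.001]
contact_force: [1.4, -0.1, -0.1]
width: 0.0467
gripper_force: 0.0
```

```bash
python3 -m crank '{"offset":[[1,-1,0],[1,-1,0],[1,-1,0]],"roll":[0,0,0],"claw":[0.55,0.55,0.55]}' >/dev/null; python3 -m crank '{"offset":[[1,-1,0],[1,-1,0],[1,-1,0]],"roll":[0,0,0],"claw":[0.55,0.55,0.55]}'>/dev/null;python3 -m crank '{"offset":[[1,-1,0],[1,-1,0],[1,-1,0]],"roll":[0,0,0],"claw":[0.55,0.55,0.55]}'>/dev/null; python3 -m crank '{"offset":[[0.66,-0.62,0],[0.66,-0.62,0],[0.66,-0.62,0],[0.66,-0.62,0],[0.66,-0.62,0]],"roll":[0.05,0.1,0.147,0.147,0.147],"claw":[0.55,0.55,0.55,0.55,0.55]}'
python3 - <<'E'
from h import *
print(r.sense()["joints"])
im,d,p=cam("wrist");print(p["xyz"],rot(p).round(3));save("w1",im);np.savez("w1",im=im,d=d,X=cloud(p,d))
E
```

```text
clock: 2.1
ee_pos: [0.5358, 0.1839, 0.2309]
orientation: [1.0, -0.03, -0.001, 0.0]
contact_force: [0.2, -0.0, -0.8]
width: 0.0465
gripper_force: 0.0
[ 2.08783131e-01  3.12054660e-01  1.58309662e+00 -1.77974437e-04
  1.24786408e+00  1.84056772e+00]
[0.61038249 0.17914924 0.37384707] [[-0.062 -0.953 -0.298]
 [-0.998  0.059  0.018]
 [ 0.     0.298 -0.955]]
```

View pics/w1.png

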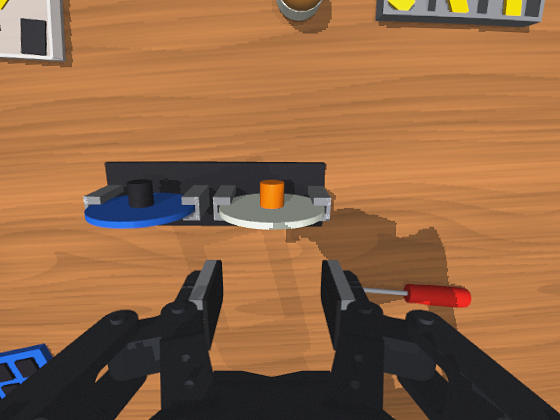

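The wrist view shows the orange knob at about (272,193), the white disc's edge at (272,212), and the finger pads at (212,290) and (335,285).

```bash
python3 - <<'E'
from h import *
w=np.load("w1.npz");im=w["im"];X=w["X"]
hsv=cv2.cvtColor(im,cv2.COLOR_RGB2HSV);h,s,v=[hsv[...,i].astype(int) for i in range(3)]
R0=np.array([.998,-.063]);Y0=np.array([.063,.998])
def rep(nm,m,zlo,box):
    b=np.zeros(m.shape,bool);b[box[1]:box[3],box[0]:box[2]]=1
    q=X[m&b];q=q[q[:,2]>zlo];print(nm,len(q),q.mean(0).round(4),"p1",np.percentile(q,1,0).round(4),"p99",np.percentile(q,99,0).round(4))
    return q
q=rep("orange",(s>200)&(v>150)&(h<16),.03,(255,175,292,215))
a=q[:,:2]@R0;c=q[:,:2]@Y0;print("along",np.percentile(a,[1,50,99]).round(4),"lat",np.percentile(c,[1,50,99]).round(4))
t=q[q[:,2]>.070];print("top ridge",t.mean(0).round(4),t[:,2].max())
q=rep("white",(s<50)&(v>150),.1,(215,190,330,232))
print("rack x of white top",np.percentile(q[:,:2]@R0,[1,50,99]).round(4))
q=rep("blue",(h>100)&(h<125)&(s>120),.1,(80,190,200,232));
m=(v<50);b=np.zeros(m.shape,bool);b[155:175,105:327]=1;q=X[m&b];q=q[(q[:,2]<.013)&(q[:,2]>.003)]
print("rack strip",cv2.minAreaRect(q[:,:2].astype(np.float32)*1000),q[:,2].mean())
e=r.sense();print(e["ee_pos"],R.from_quat(e["orientation"]).as_matrix().round(3).tolist())
E
```

```text
orange 309 [0.533  0.183  0.0686] p1 [0.5209 0.1722 0.0623] p99 [0.5442 0.1955 0.0725]
along [0.5082 0.5205 0.5312] lat [0.2059 0.2127 0.2283]
top ridge [0.5328 0.1801 0.0711] 0.07292479602386343
white 527 [0.5174 0.1851 0.109 ] p1 [0.5124 0.1519 0.1004] p99 [0.5219 0.2175 0.1135]
rack x of white top [0.5012 0.5046 0.5075]
blue 699 [0.5271 0.3107 0.1089] p1 [0.5215 0.281  0.1001] p99 [0.5307 0.3461 0.1135]
rack strip ((552.2319946289062, 246.31607055664062), (245.41452026367188, 14.10038948059082), 86.16178894042969) 0.007980869504659687
[0.53585168 0.18355156 0.23100175] [[0.998, -0.061, -0.001], [-0.061, -0.998, -0.0], [-0.001, 0.0, -1.0]]
```

```bash
python3 -m crank '{"offset":[[0.01,0,0.5],[0.01,0,1],[0.01,0,1]],"roll":[0,0,0],"claw":[0.55,0.55,0.55]}' ; python3 -m crank '{"offset":[[0,0,0.4],[0,0,0.7],[0,0,0.81],[0,0,0.81]],"roll":[0,0,0,0],"claw":[0.55,0.55,0.55,0.55]}'; python3 -m crank '{"offset":[[0,0,0],[0,0,0],[0,0,0],[0,0,0],[0,0,0]],"roll":[0,0,0,0,0],"claw":[0.2,0.2,0.2,0.2,0.2]}' 20
```

```text
clock: 2.45
ee_pos: [0.5319, 0.1819, 0.1259]
orientation: [0.999, -0.032, -0.006, 0.002]
contact_force: [-1.8, 0.1, -0.6]
width: 0.0471
gripper_force: 0.0
clock: 2.85
ee_pos: [0.5373, 0.1837, 0.0506]
orientation: [0.999, -0.032, -0.001, 0.0]
contact_force: [-0.1, 0.1, -0.1]
width: 0.047
gripper_force: 0.0
clock: 3.35
ee_pos: [0.5395, 0.1844, 0.0523]
orientation: [0.999, -0.032, 0.002, -0.0]
contact_force: [1.0, -1.6, 7.6]
width: 0.0227
gripper_force: 22.0
```

```bash
python3 -m crank '{"offset":[[0,0,-0.1],[0,0,-0.25],[0,0,-0.5],[0,0,-0.8],[0,0,-1],[0,0,-1]],"roll":[0,0,0,0,0,0],"claw":[0.2,0.2,0.2,0.2,0.2,0.2]}' 
python3 - <<'E'
from h import *
im,d,p=cam("wrist");im2,d2,p2=cam("scene");save("w2",np.hstack([cv2.resize(im,(400,300)),im2[60:360,160:560]]));np.savez("w2",im=im,X=cloud(p,d))
E
```

```text
clock: 3.95
ee_pos: [0.5394, 0.1848, 0.1539]
orientation: [0.999, -0.032, 0.003, -0.001]
contact_force: [0.4, -0.2, -0.5]
width: 0.0229
gripper_force: 21.2
```

View pics/w2.png

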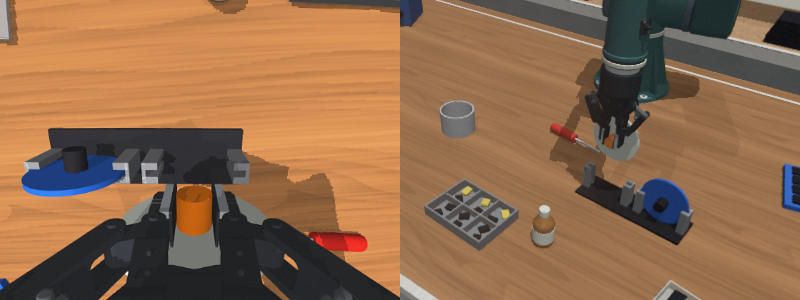

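The cover is out of the rack and hanging by its knob, which is at (195,208) in the left half. Next I'll measure its tilt.

```bash
cat > tilt.py <<'E'
from h import *
def tilt():
    e=np.array(r.sense()["ee_pos"])
    for n in("wrist","scene"):
        im,d,p=cam(n);X=cloud(p,d)
        hsv=cv2.cvtColor(im,cv2.COLOR_RGB2HSV);h,s,v=[hsv[...,i].astype(int) for i in range(3)]
        near=(np.linalg.norm(X-e,axis=2)<.1)&(d>0)&(X[...,2]>.003)
        q=X[near&(s<60)&(v>110)]
        if len(q)>30:
            for _ in range(4):
                c=q.mean(0);nv=np.linalg.svd(q-c,full_matrices=False)[2][2];nv*=np.sign(nv[0]+nv[2]);res=np.abs((q-c)@nv);q=q[res<max(.002,2*np.median(res))]
            print(n,"white",len(q),"n",nv.round(3),"elev",np.degrees(np.arcsin(nv[2])).round(1),"min",q.min(0).round(4),"max",q.max(0).round(4),"res",res.mean().round(4))
        o=X[near&(s>200)&(v>130)&(h<16)]
        if len(o)>10: print(n,"orange",len(o),"mean",o.mean(0).round(4),"min",np.percentile(o,1,0).round(4),"max",np.percentile(o,99,0).round(4))
    print(e.round(4),r.sense()["contact_force"].round(2))
tilt()
E
python3 tilt.py
```

```text
wrist white 4529 n [ 0.998 -0.064  0.013] elev 0.7 min [0.5137 0.1343 0.0622] max [0.5242 0.2361 0.197 ] res 0.0003
wrist orange 2779 mean [0.5332 0.1839 0.1661] min [0.519  0.1733 0.1495] max [0.5427 0.1954 0.1711]
scene white 444 n [ 0.998 -0.066  0.011] elev 0.6 min [0.5131 0.1358 0.106 ] max [0.5234 0.2381 0.2047] res 0.0008
[0.5372 0.1842 0.1506] [-0.16 -0.42 -1.89]
```

```bash
python3 -m crank '{"offset":[[0.2,0,0],[0.4,0,0],[0.4,0,0.35],[0.4,0,0.68],[0.4,0,0.68]],"roll":[0,0,0,0,0],"claw":[0.2,0.2,0.2,0.2,0.2]}' 20; python3 -m crank '{"offset":[[-0.1,0,0],[-0.2,0,0],[-0.28,0,0],[-0.34,0,0],[-0.4,0,0],[-0.4,0,0]],"roll":[0,0,0,0,0,0],"claw":[0.2,0.2,0.2,0.2,0.2,0.2]}'; python3 tilt.py
```

```text
clock: 4.65
ee_pos: [0.5725, 0.1806, 0.0768]
orientation: [0.999, -0.032, -0.006, 0.001]
contact_force: [-0.9, 0.2, -2.1]
width: 0.023
gripper_force: 21.1
clock: 5.25
ee_pos: [0.5403, 0.1848, 0.085]
orientation: [0.999, -0.032, 0.004, -0.001]
contact_force: [4.0, -1.3, 2.5]
width: 0.0232
gripper_force: 24.1
wrist white 9166 n [ 0.956 -0.067  0.287] elev 16.7 min [0.5147 0.1339 0.0387] max [0.5422 0.2373 0.1258] res 0.0004
wrist orange 3086 mean [0.5423 0.1845 0.0997] min [0.525  0.1735 0.0866] max [0.5525 0.1953 0.107 ]
scene white 646 n [ 0.958 -0.058  0.28 ] elev 16.2 min [0.5139 0.1353 0.0375] max [0.5428 0.2385 0.1359] res 0.0008
[0.5403 0.1848 0.085 ] [ 5.82 -0.04  4.09]
```

It pivots at only about 6 N, with the elevation now 16.5°. I'll keep going.

```bash
python3 -m crank '{"offset":[[-0.07,0,0],[-0.14,0,0],[-0.21,0,0],[-0.28,0,0],[-0.34,0,0],[-0.4,0,0],[-0.4,0,0]],"roll":[0,0,0,0,0,0,0],"claw":[0.2,0.2,0.2,0.2,0.2,0.2,0.2]}' 20; python3 tilt.py
```

```text
clock: 6.05
ee_pos: [0.4958, 0.1867, 0.0826]
orientation: [0.999, -0.032, -0.001, 0.0]
contact_force: [0.4, 0.4, 3.6]
width: 0.0231
gripper_force: 26.6
wrist white 20979 n [ 0.484 -0.033  0.875] elev 61.0 min [0.4509 0.1262 0.0548] max [0.5364 0.2737 0.1036] res 0.0005
wrist orange 2085 mean [0.5023 0.186  0.1018] min [0.4933 0.1753 0.0962] max [0.512  0.1969 0.107 ]
scene white 839 n [ 0.478 -0.029  0.878] elev 61.4 min [0.4492 0.1286 0.0544] max [0.5388 0.2739 0.1029] res 0.0009
[0.4958 0.1867 0.0826] [ 0.54 -0.91  2.46]
```

```bash
python3 -m crank '{"offset":[[-0.07,0,0],[-0.13,0,0],[-0.19,0,0],[-0.22,0,0],[-0.22,0,0.02],[-0.22,0,0.04],[-0.22,0,0.04]],"roll":[0,0,0,0,0,0,0],"claw":[0.2,0.2,0.2,0.2,0.2,0.2,0.2]}' 20; python3 tilt.py
```

```text
clock: 6.85
ee_pos: [0.4754, 0.1881, 0.0779]
orientation: [0.999, -0.032, -0.0, 0.0]
contact_force: [0.0, 0.0, -0.9]
width: 0.0228
gripper_force: 26.7
wrist white 20214 n [ 0.436 -0.035  0.899] elev 64.0 min [0.4291 0.1365 0.053 ] max [0.5183 0.2734 0.0974] res 0.0005
wrist orange 2129 mean [0.4821 0.1871 0.0973] min [0.4727 0.1767 0.0922] max [0.4919 0.1981 0.1023]
scene white 768 n [ 0.424 -0.039  0.905] elev 64.8 min [0.4281 0.1295 0.0521] max [0.5203 0.2604 0.095 ] res 0.0008
[0.4754 0.1881 0.0779] [0.46 0.03 0.16]
```

```bash
python3 -m crank '{"offset":[[0,0,-0.3],[0,0,-0.6],[0.03,0.4,-0.6],[0.1,0.8,-0.6],[0.1,1,-0.6],[0.1,1,-0.6]],"roll":[0,0,0,0,0,0],"claw":[0.2,0.2,0.2,0.2,0.2,0.2]}' 20; python3 -m crank '{"offset":[[0.1,0.4,0],[0.18,0.8,0],[0.18,1,0],[0.18,1,0.3],[0.18,1,0.6],[0.18,1,0.8],[0.18,1,0.95],[0.18,1,0.95]],"roll":[0,0,0,0,0,0,0,0],"claw":[0.2,0.2,0.2,0.2,0.2,0.2,0.2,0.2]}'; python3 tilt.py
```

```text
clock: 7.55
ee_pos: [0.4792, 0.0855, 0.1385]
orientation: [0.999, -0.033, -0.0, 0.0]
contact_force: [-0.6, -0.4, -1.2]
width: 0.023
gripper_force: 26.8
clock: 8.35
ee_pos: [0.4894, -0.0123, 0.0416]
orientation: [0.999, -0.032, -0.002, -0.0]
contact_force: [-0.8, 0.4, -0.4]
width: 0.0226
gripper_force: 26.8
wrist white 21280 n [ 0.442 -0.035  0.896] elev 63.7 min [ 0.4428 -0.0638  0.0154] max [0.5322 0.0398 0.0609] res 0.0005
wrist orange 2318 mean [ 0.4964 -0.0129  0.0609] min [ 0.4868 -0.0236  0.0558] max [ 0.506  -0.0023  0.0658]
scene white 588 n [ 0.439 -0.034  0.898] elev 63.9 min [ 0.4462 -0.0627  0.0157] max [0.534  0.0406 0.0612] res 0.0009
[ 0.4894 -0.0123  0.0416] [ 0.22  0.83 -0.56]
```

```bash
python3 -m crank '{"offset":[[0,0,0.08],[-0.06,0,0.13],[-0.13,0,0.17],[-0.2,0,0.2],[-0.2,0,0.2]],"roll":[0,0,0,0,0],"claw":[0.2,0.2,0.2,0.2,0.2]}' 20; python3 tilt.py
```

```text
clock: 8.95
ee_pos: [0.4694, -0.0118, 0.0233]
orientation: [0.999, -0.032, -0.001, -0.0]
contact_force: [-0.7, 0.5, 3.8]
width: 0.023
gripper_force: 25.4
wrist white 23278 n [ 0.263 -0.018  0.965] elev 74.7 min [ 0.4192 -0.0638  0.0056] max [0.5198 0.04   0.0358] res 0.0005
wrist orange 2293 mean [ 0.4765 -0.0124  0.044 ] min [ 0.4662 -0.0231  0.0407] max [ 0.4866 -0.0018  0.0473]
scene white 504 n [ 0.252 -0.018  0.968] elev 75.4 min [ 0.423  -0.0622  0.0064] max [0.5219 0.0413 0.0321] res 0.0009
[ 0.4694 -0.0118  0.0233] [-2.28  0.9   5.2 ]
```

```bash
python3 -m crank '{"offset":[[-0.03,0,0.02],[-0.06,0,0.04],[-0.09,0,0.06],[-0.1,0,0.07],[-0.1,0,0.07]],"roll":[0,0,0,0,0],"claw":[0.2,0.2,0.2,0.2,0.2]}' 20; python3 tilt.py
```

```text
clock: 9.55
ee_pos: [0.4612, -0.0114, 0.0163]
orientation: [0.999, -0.032, 0.0, 0.0]
contact_force: [2.0, -1.3, 3.2]
width: 0.0227
gripper_force: 26.4
wrist white 23919 n [ 0.071 -0.004  0.997] elev 85.9 min [ 0.4138 -0.0636  0.0095] max [0.5176 0.0398 0.0197] res 0.0005
wrist orange 2171 mean [ 0.4681 -0.012   0.0388] min [ 0.4573 -0.0226  0.0371] max [ 0.4785 -0.0015  0.0403]
scene white 502 n [ 0.066 -0.003  0.998] elev 86.2 min [ 0.3872 -0.0617  0.0092] max [0.5202 0.0469 0.019 ] res 0.0008
[ 0.4612 -0.0114  0.0163] [ 1.01 -0.1   3.23]
```

```bash
python3 -m crank '{"offset":[[-0.02,0,0.015],[-0.03,0,0.025],[-0.03,0,0.03],[-0.03,0,0.03]],"roll":[0,0,0,0],"claw":[0.2,0.2,0.2,0.2]}' 20; python3 tilt.py
```

```text
clock: 10.05
ee_pos: [0.4577, -0.0111, 0.0135]
orientation: [0.999, -0.032, -0.0, -0.0]
contact_force: [0.3, -0.8, 7.6]
width: 0.023
gripper_force: 27.3
wrist white 24169 n [-0. -0.  1.] elev 90.0 min [ 0.388  -0.0633  0.0106] max [0.5159 0.0506 0.0145] res 0.0005
wrist orange 2079 mean [ 0.4647 -0.0117  0.0366] min [ 0.4538 -0.0223  0.0352] max [ 0.4751 -0.0011  0.0378]
scene white 505 n [0.017 0.004 1.   ] elev 89.0 min [ 0.3803 -0.0616  0.0096] max [0.5176 0.0606 0.0153] res 0.0008
[ 0.4577 -0.0111  0.0135] [ 0.15 -0.58  6.96]
```

```bash
python3 -m crank '{"offset":[[0,0,0],[0,0,0],[0,0,0],[0,0,-0.1],[0,0,-0.5],[0,0,-0.9],[0,0,-0.9]],"roll":[0,0,0,0,0,0,0],"claw":[0.55,0.55,0.55,0.55,0.55,0.55,0.55]}' 20; python3 tilt.py; python3 - <<'E'
from h import *
im,d,p=cam("wrist");s=r.sense();print(s["joints"].round(3))
hsv=cv2.cvtColor(im,cv2.COLOR_RGB2HSV);h,ss,v=[hsv[...,i].astype(int) for i in range(3)];X=cloud(p,d)
m=(ss>200)&(v>130)&(h<16)&(X[...,2]>.033)&(np.hypot(X[...,0]-.465,X[...,1]+.012)<.04)
u=np.argwhere(m)[:,::-1];print(len(u));q=onplane(p,u,.036);print("knob top",cv2.minEnclosingCircle((q[:,:2]*1000).astype(np.float32)),q.mean(0))
im2,d2,p2=cam("top");save("w3",np.hstack([cv2.resize(im,(400,300)),im2[100:400,100:500]]))
E
```

```text
clock: 10.85
ee_pos: [0.4611, -0.0116, 0.108]
orientation: [0.999, -0.032, 0.004, 0.001]
contact_force: [0.9, -1.2, 0.6]
width: 0.0467
gripper_force: 0.0
wrist white 3362 n [ 0.994 -0.073 -0.081] elev -4.6 min [ 0.4361 -0.0449  0.01  ] max [0.4914 0.0227 0.1515] res 0.0133
wrist orange 816 mean [ 0.4647 -0.0117  0.0365] min [ 0.454  -0.0223  0.0351] max [ 0.4751 -0.001   0.038 ]
scene white 136 n [0.009 0.001 1.   ] elev 89.5 min [ 0.4288 -0.0413  0.0109] max [0.4915 0.0212 0.0148] res 0.0008
[ 0.4611 -0.0116  0.108 ] [ 0.46 -0.42 -1.05]
[-0.175  0.329  1.954  0.     0.858  1.459]
848
knob top ((464.1712951660156, -11.639137268066406), 11.708365440368652) [ 0.46443717 -0.01169206  0.036     ]
```

View pics/w3.png

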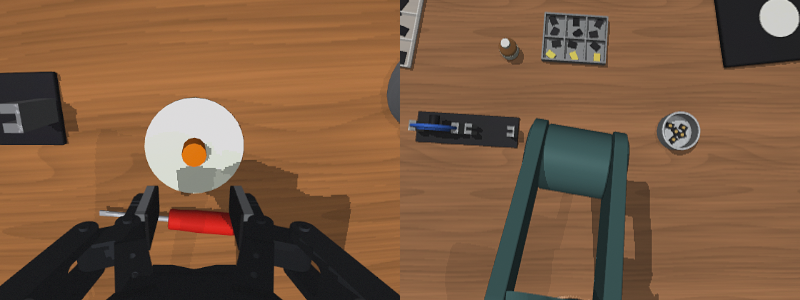

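The cover lies flat and released: disc at (195,145), knob at (195,152) in the left half. I'll turn the hand 90° so the second grip centres the knob along the other axis.

```bash
python3 -m crank '{"offset":[[0.06,0,0],[0.06,0,0],[0.06,0,0],[0.06,0,0],[0.06,0,0],[0.06,0,0],[0.06,0,0],[0.06,0,0],[0.06,0,0],[0.06,0,0],[0.06,0,0],[0.06,0,0]],"roll":[-0.045,-0.09,-0.135,-0.18,-0.225,-0.27,-0.315,-0.36,-0.405,-0.45,-0.5,-0.5],"claw":[0.55,0.55,0.55,0.55,0.55,0.55,0.55,0.55,0.55,0.55,0.55,0.55]}' 20; python3 - <<'E'
from h import *
e=r.sense();print(e["ee_pos"],R.from_quat(e["orientation"]).as_matrix().round(3).tolist())
im,d,p=cam("wrist")
hsv=cv2.cvtColor(im,cv2.COLOR_RGB2HSV);h,ss,v=[hsv[...,i].astype(int) for i in range(3)];X=cloud(p,d)
m=(ss>200)&(v>130)&(h<16)&(X[...,2]>.033)&(np.hypot(X[...,0]-.465,X[...,1]+.012)<.04)
u=np.argwhere(m)[:,::-1];print(len(u));q=onplane(p,u,.036);print("knob top",cv2.minEnclosingCircle((q[:,:2]*1000).astype(np.float32)),q.mean(0))
E
```

```text
clock: 12.25
ee_pos: [0.4626, -0.0113, 0.102]
orientation: [0.729, 0.685, -0.001, -0.001]
contact_force: [-0.3, 0.4, -0.4]
width: 0.0469
gripper_force: 0.0
[ 0.46256937 -0.01128928  0.1020284 ] [[0.062, 0.998, -0.003], [0.998, -0.062, 0.001], [0.0, -0.003, -1.0]]
841
knob top ((464.0723876953125, -11.31613826751709), 11.699823379516602) [ 0.46390537 -0.01114854  0.036     ]
```

```bash
python3 -m crank '{"offset":[[0,0.01,0.3],[0,0.01,0.6],[0,0.01,0.75],[0,0.01,0.83],[0,0.01,0.86],[0,0.01,0.86]],"roll":[0,0,0,0,0,0],"claw":[0.55,0.55,0.55,0.55,0.55,0.55]}' 20; python3 -m crank '{"offset":[[0,0,0],[0,0,0],[0,0,0],[0,0,0],[0,0,0]],"roll":[0,0,0,0,0],"claw":[0.15,0.15,0.15,0.15,0.15]}' 45
```

```text
clock: 12.9
ee_pos: [0.4648, -0.0115, 0.0172]
orientation: [0.73, 0.684, -0.0, -0.0]
contact_force: [-0.2, -0.3, 0.6]
width: 0.047
gripper_force: 0.0
clock: 13.4
ee_pos: [0.4655, -0.0116, 0.0182]
orientation: [0.729, 0.684, 0.001, 0.001]
contact_force: [0.3, 0.0, 6.6]
width: 0.0221
gripper_force: 44.1
```

```bash
python3 -m crank '{"offset":[[0,0,-0.1],[0,0,-0.4],[0,0,-0.8],[-0.2,0.1,-1],[-0.5,0.2,-1],[-0.7,0.3,-1]],"roll":[0,0,0,0,0,0],"claw":[0.15,0.15,0.15,0.15,0.15,0.15]}' 45; python3 -m crank '{"offset":[[-0.3,0.15,-0.2],[-0.6,0.3,-0.4],[-0.75,0.3,-0.4],[-0.75,0.3,-0.4],[-0.75,0.3,-0.4]],"roll":[0,0,0,0,0],"claw":[0.15,0.15,0.15,0.15,0.15]}'; cat > pot.py <<'E'
from h import *
e=r.sense();print(e["ee_pos"].round(4),R.from_quat(e["orientation"]).as_matrix().round(3).tolist())
for n in("wrist","top","scene"):
    im,d,p=cam(n);X=cloud(p,d);save("pot_"+n,im)
    k=(d>0)&(X[...,2]>.058)&(X[...,2]<.066)&(np.hypot(X[...,0]-.515,X[...,1]+.263)<.06)
    q=X[k]
    if len(q)<50: print(n,len(q));continue
    f=lambda a: np.hypot(q[:,0]-a[0],q[:,1]-a[1])-.043
    from scipy.optimize import least_squares
    s=least_squares(f,[.515,-.263],loss="soft_l1",f_scale=.001);print(n,"pot",len(q),s.x.round(4),"rms",np.sqrt(np.mean(s.fun**2)).round(4),"z",q[:,2].mean().round(4),cv2.minEnclosingCircle((q[:,:2]*1000).astype(np.float32)))
E
python3 pot.py; python3 tilt.py
```

```text
clock: 14.0
ee_pos: [0.4913, -0.0848, 0.1193]
orientation: [0.729, 0.684, 0.001, 0.002]
contact_force: [0.1, 0.1, -2.2]
width: 0.022
gripper_force: 44.3
clock: 14.5
ee_pos: [0.5136, -0.159, 0.1565]
orientation: [0.73, 0.684, -0.0, -0.002]
contact_force: [-0.6, -0.2, -2.4]
width: 0.022
gripper_force: 44.4
[ 0.5136 -0.159   0.1565] [[0.065, 0.998, -0.003], [0.998, -0.065, 0.002], [0.002, -0.003, -1.0]]
wrist pot 563 [ 0.514  -0.2626] rms 0.0015 z 0.0614 ((504.18792724609375, -291.1855163574219), 32.769432067871094)
top 34
scene pot 178 [ 0.5158 -0.2616] rms 0.0021 z 0.0611 ((515.0355224609375, -263.4389343261719), 48.03453063964844)
wrist white 20849 n [ 0.004 -0.003  1.   ] elev 89.7 min [ 0.4608 -0.211   0.1487] max [ 0.5644 -0.1066  0.1528] res 0.0005
wrist orange 1894 mean [ 0.5128 -0.1579  0.1746] min [ 0.5024 -0.1689  0.1732] max [ 0.523  -0.1473  0.1759]
scene white 521 n [0.006 0.    1.   ] elev 89.6 min [ 0.4619 -0.207   0.1481] max [ 0.5667 -0.1042  0.1523] res 0.0007
[ 0.514  -0.1585  0.1564] [-0.49  0.2  -1.  ]
```

View pics/pot_wrist.png

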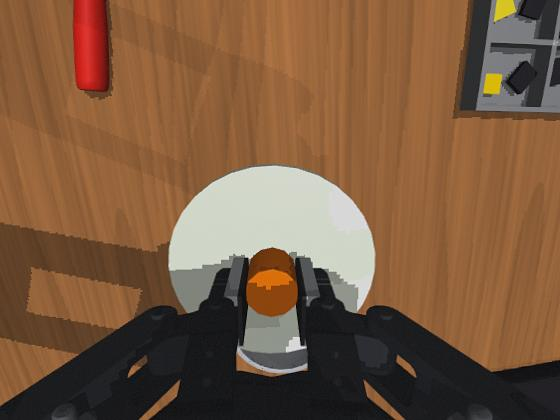

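The wrist view shows the cover held level, with the pot mostly hidden behind it at (270,360). I'll pass over the pot to see its whole rim.

```bash
python3 -m crank '{"offset":[[-0.5,0.03,0],[-1,0.07,0],[-1,0.07,0],[-1,0.07,0]],"roll":[0,0,0,0],"claw":[0.15,0.15,0.15,0.15]}' 45 >/dev/null; python3 -m crank '{"offset":[[-0.5,0.04,0],[-1,0.07,0],[-1,0.07,0],[-1,0.07,0]],"roll":[0,0,0,0],"claw":[0.15,0.15,0.15,0.15]}' >/dev/null; python3 -m crank '{"offset":[[-0.25,0.02,0],[-0.25,0.02,0],[-0.25,0.02,0],[-0.25,0.02,0]],"roll":[0,0,0,0],"claw":[0.15,0.15,0.15,0.15]}'; python3 pot.py
```

```text
clock: 15.95
ee_pos: [0.5168, -0.3834, 0.157]
orientation: [0.729, 0.685, 0.0, -0.001]
contact_force: [0.5, 0.4, -1.7]
width: 0.0219
gripper_force: 44.4
[ 0.5168 -0.3834  0.157 ] [[0.063, 0.998, -0.001], [0.998, -0.063, 0.002], [0.002, -0.001, -1.0]]
wrist pot 2356 [ 0.5139 -0.2645] rms 0.0016 z 0.0621 ((513.87890625, -264.4934997558594), 45.61415100097656)
top pot 236 [ 0.5136 -0.2636] rms 0.0015 z 0.0614 ((513.4170532226562, -263.7472839355469), 45.32350158691406)
scene pot 170 [ 0.5155 -0.2621] rms 0.0022 z 0.0609 ((515.8916015625, -262.9550476074219), 47.783573150634766)
```

View pics/pot_wrist.png

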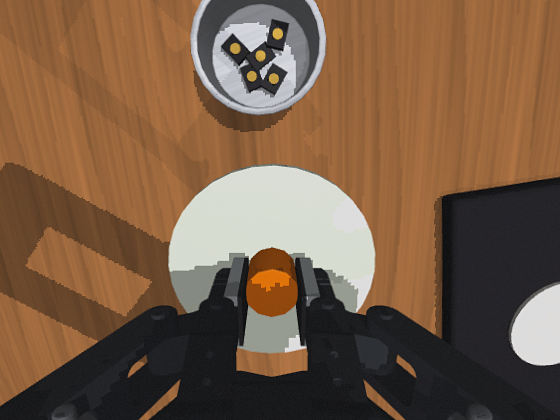

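The whole rim is visible, its centre near (258,45), with the held cover's disc at (272,258). I'll measure the held disc's centre with the same camera.

```bash
python3 - <<'E'
from h import *
from scipy.optimize import least_squares
e=r.sense();im,d,p=cam("wrist");X=cloud(p,d);T=e["ee_pos"]
k=(d>0)&(np.abs(X[...,2]-.1505)<.004)&(np.hypot(X[...,0]-T[0],X[...,1]-T[1])<.06)
k=cv2.morphologyEx(k.astype(np.uint8),cv2.MORPH_OPEN,np.ones((3,3)))
z=np.median(X[k>0][:,2])
c=max(cv2.findContours(k,cv2.RETR_EXTERNAL,cv2.CHAIN_APPROX_NONE)[0],key=len)[:,0]
q=onplane(p,c,z);rr=np.hypot(q[:,0]-T[0],q[:,1]-T[1]);q=q[rr>.047]
s=least_squares(lambda a:np.hypot(q[:,0]-a[0],q[:,1]-a[1])-a[2],[T[0],T[1],.052],loss="soft_l1",f_scale=.0005)
print(len(q),"z",z,"fit",s.x.round(4),"tcp",T.round(4),"off",(s.x[:2]-T[:2]).round(4), "z off",T[2]-z)
E
```

```text
403 z 0.15147393749980123 fit [ 0.5157 -0.3836  0.0514] tcp [ 0.517  -0.3844  0.1573] off [-0.0013  0.0007] z off 0.0057850110269768995
```

```bash
python3 -m crank '{"offset":[[0.3,0,0],[0.7,-0.05,0],[1,-0.1,0],[1,-0.1,0]],"roll":[0,0,0,0],"claw":[0.15,0.15,0.15,0.15]}' 45 ; python3 -m crank '{"offset":[[0.19,0,0],[0.19,0,0.25],[0.19,0,0.5],[0.19,0,0.63],[0.19,0,0.66],[0.19,0,0.66],[0.19,0,0.66]],"roll":[0,0,0,0,0,0,0],"claw":[0.15,0.15,0.15,0.15,0.15,0.15,0.15]}';python3 -c "
from h import *
cam('wrist');e=r.sense();print(e['ee_pos'].round(4))"
```

```text
clock: 16.55
ee_pos: [0.5119, -0.2805, 0.157]
orientation: [0.728, 0.685, 0.0, -0.002]
contact_force: [-0.3, 0.1, -0.7]
width: 0.0223
gripper_force: 44.4
clock: 17.25
ee_pos: [0.5154, -0.2669, 0.0922]
orientation: [0.729, 0.684, 0.0, 0.001]
contact_force: [-0.0, 0.7, -1.0]
width: 0.0218
gripper_force: 44.4
[ 0.5155 -0.2669  0.0923]
```

```bash
python3 -m crank '{"offset":[[0.02,-0.01,0],[0.02,-0.01,0.03],[0.02,-0.01,0.06],[0.02,-0.01,0.09],[0.02,-0.01,0.11],[0.02,-0.01,0.13],[0.02,-0.01,0.14],[0.02,-0.01,0.14]],"roll":[0,0,0,0,0,0,0,0],"claw":[0.15,0.15,0.15,0.15,0.15,0.15,0.15,0.15]}' 45 ;python3 -c "
from h import *
e=r.sense();print(e['ee_pos'].round(4),e['contact_force'],e['torque'])"
```

```text
clock: 18.1
ee_pos: [0.5137, -0.2641, 0.077]
orientation: [0.729, 0.684, -0.0, -0.0]
contact_force: [-0.7, -0.5, -1.6]
width: 0.0221
gripper_force: 44.4
[ 0.5137 -0.2641  0.077 ] [-0.7204863  -0.52247407 -1.57317353] [-0.02081395  0.01898791  0.00510877]
```

The plug is in the mouth with no contact force. I'll seat it.

```bash
python3 -m crank '{"offset":[[0,0,0.01],[0,0,0.02],[0,0,0.025],[0,0,0.03],[0,0,0.03]],"roll":[0,0,0,0,0],"claw":[0.15,0.15,0.15,0.15,0.15]}' 45 ;python3 tilt.py
```

```text
clock: 18.6
ee_pos: [0.5138, -0.2642, 0.0743]
orientation: [0.729, 0.684, 0.0, -0.0]
contact_force: [-0.5, 0.1, -1.0]
width: 0.0225
gripper_force: 44.4
wrist white 20835 n [ 0.    -0.001  1.   ] elev 90.0 min [ 0.4607 -0.3165  0.0666] max [ 0.5641 -0.2123  0.0705] res 0.0005
wrist orange 1900 mean [ 0.5125 -0.2636  0.0925] min [ 0.5021 -0.2746  0.0912] max [ 0.5228 -0.2531  0.0938]
scene white 500 n [0.511 0.604 0.612] elev 37.7 min [ 0.4711 -0.3006  0.0032] max [ 0.5645 -0.2129  0.0792] res 0.008
[ 0.5138 -0.2642  0.0743] [ 0.03 -0.05 -1.17]
```

```bash
python3 -m crank '{"offset":[[0,0,0.005],[0,0,0.01],[0,0,0.013],[0,0,0.015],[0,0,0.015]],"roll":[0,0,0,0,0],"claw":[0.15,0.15,0.15,0.15,0.15]}' 45
```

```text
clock: 19.2
ee_pos: [0.5138, -0.2642, 0.0742]
orientation: [0.729, 0.684, 0.0, 0.0]
contact_force: [-3.3, 2.5, 12.1]
width: 0.022
gripper_force: 45.7
```

```bash
python3 -m crank '{"offset":[[0,0,-0.01],[0,0,-0.01],[0,0,-0.01],[0,0,-0.01],[0,0,-0.01],[0,0,-0.01],[0,0,-0.2],[0,0,-0.6],[0,0,-1],[0,0,-1],[0,0,-1]],"roll":[0,0,0,0,0,0,0,0,0,0,0],"claw":[0.15,0.15,0.4,0.55,0.55,0.55,0.55,0.55,0.55,0.55,0.55]}' 20; python3 - <<'E'
from h import *
for n in("wrist","scene"):
    im,d,p=cam(n);X=cloud(p,d);save("f_"+n,im)
    k=(d>0)&(X[...,2]>.05)&(X[...,2]<.08)&(np.hypot(X[...,0]-.514,X[...,1]+.264)<.053)
    hsv=cv2.cvtColor(im,cv2.COLOR_RGB2HSV);k&=(hsv[...,1]<60)&(hsv[...,2]>110)
    q=X[k];q=q[np.abs(q[:,2]-np.median(q[:,2]))<.004];c=q.mean(0);nv=np.linalg.svd(q-c,full_matrices=False)[2][2];print(n,len(q),nv.round(3),c.round(4))
    if n=="scene": save("final",np.hstack([cv2.resize(im,(400,300)),cv2.resize(w0,(400,300))]))
    w0=im
print(r.sense()["ee_pos"],r.sense()["contact_force"])
E
```

```text
clock: 20.3
ee_pos: [0.5144, -0.2647, 0.1739]
orientation: [0.729, 0.684, 0.0, 0.001]
contact_force: [0.4, 0.3, -0.8]
width: 0.0467
gripper_force: 0.0
wrist 11861 [0.    0.001 1.   ] [ 0.5128 -0.2614  0.0685]
scene 564 [0.007 0.004 1.   ] [ 0.5194 -0.2578  0.0679]
[ 0.51300747 -0.26367967  0.17178645] [-0.43054643 -0.26232205 -0.54321132]
```

View pics/final.png

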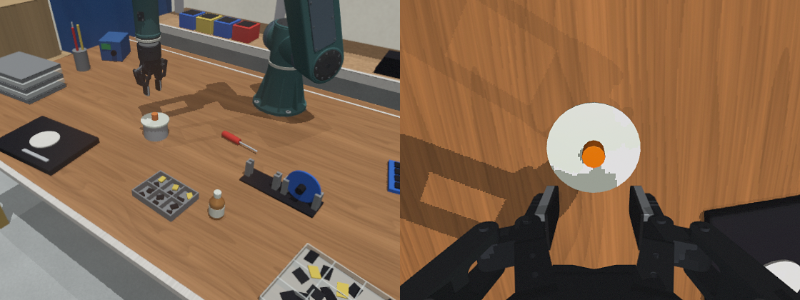

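The cover sits on the pot at (155,122) in the left half. It is level, with its top face at 0.068 m, which is the fully seated height. Nothing is touching the gripper, and the bystanders look undisturbed. I'll hand it in.

```bash
python3 -c "
from plant import r
print(r.hand_in())"
```

```text
the job is handed in; nothing more can be done
None
```

The white cover was laid flat on the bench knob up and let go, then lowered onto the pot, where it measured level and fully down on the rim; I handed the job in at about 20 s, but `hand_in()` returned no verdict.

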